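Load the tube in the welding jig and shut the gate bar

ROBOT

A 7-joint arm with a two-finger parallel gripper is mounted at the origin on the work surface. World frame = base frame: x ahead of the robot, y to its left, z up, the work surface at z = 0. Lengths are in m, angles in rad, forces in N, time in s.
With the tool pointing down it reaches from about 0.4 to 0.85 m from the base axis. Payload 6.9 kg.
Tool frame: the origin (TCP) lies midway between the tips of the shut fingers; the grasp point (between the pads) lies 19 mm behind it; z points along the fingers, y is the line along which they close (so a half turn about z gives the same grasp; the last joint's range is limited). The gripper opens to 85 mm and grips with 20 to 120 N. Pads are 22 mm wide; open, the fingers measure 114 mm over their backs; the gripper's body (76 mm by 85 mm) begins 54 mm behind the grasp point. The pads swing forward as they close: fully open they stand 13 mm farther back than shut.
Start: joints at [-1.012, 0.507, -0.238, 1.5, 0.126, 1.149, -0.155], TCP at [0.274, 0.562, 0.231] pointing down, gripper open.
Joint ranges: [-3.08, 3.08], [-0.24, 2.05], [-1.43, 1.35], [0, 2.5], [-1.52, 4.66], [0.17, 1.96], [-2.89, 2.89]. Speed limits (rad/s): [2.39, 2.39, 3.14, 3.14, 3.14, 3.14, 3.14].

INTERFACE

Orientations are given as a unit quaternion [w, x, y, z].
In Python, from plant import env gives the robot as it stands. The module is installed in compiled form; this text tells all that it offers.
- The arm moves only by the shell command python3 -m jog 'ROWS' [OPENING]. ROWS is JSON, a list that holds one entry, the list of rows, each a list of 4 numbers: the shift along the tool's x, y, z in cm, then the turn about the tool's z in rad. In form: [[[tx, ty, tz, roll], ...]]. A call has exactly 8 rows; each row shifts and turns the commanded pose from where the row before left it, along the tool's axes as they then stand; what a row does not reach is not made up. A row lasts 1/12 s, in which the tool goes at most 41.7 mm and 7.16 degrees, less where a joint would pass 70% of its speed; a pose out of reach is approached as far as the arm can. A call is refused whole if a number of a shift passes 4.17 or a number of a turn 0.125, either way. A call with a gripper value outside its range is refused whole. OPENING is the closure, from 0 (fully open) to 1 (shut), set as the call begins (- or left out, the last holds). The fingers move at their own pace and stop on an object; the grip force is fixed at half the most. Time passes only in rows, so rows that do not move let the fingers close, or fill a call up. It gives the time, the measured TCP pose, the force, the opening and the grip force at its end, in the units of the state.
- env.read_state(): the state, without advancing time (a new reading comes with each control period).
- env.get_image(name): name is "scene" or "side" or "wrist"; returns (picture, depth): 400x640x3 uint8, blue, green, red; 400x640 float32, m along the optical axis (not along the pixel's ray), 0 where there is no reading.
- env.calibration(name): a dict with "vertical_fov" (degrees; the focal length in pixels is half the picture's height over the tangent of half this angle, whatever the lens; pixels are square), "cx", "cy" (the principal point, pixels), "k1" (the pictures are not rectified: a ray, as slopes to the right and down, at radius r is drawn at 1 + k1 r^2 times it, then the intrinsics apply), "R" (3x3) and "t" (3): a world point X has camera coordinates R X + t. Camera axes: x right, y down, z forward; pixel columns grow to the right and rows downward; lengths in m; the calibration is good to about 2 mm. A picture is of the moment at which its call begins: read the wrist's pose just before it. calibration takes no time and is no camera call; for the wrist camera it gives the pose at the moment of the call.
- env.close_job(): hands the job in; it is judged then, once.
The state is a dict: "time_s": time; "joint_pos": joint angles; "qd": joint speeds; "joint_efforts": joint torques, N m; "position": TCP position; "eef_rot": TCP orientation; "contact_force": force on the tool from outside, world axes, zero at the start; "moment": the same for the moment, N m; "finger_gap": finger opening in m; "grasp_force": force on a finger pad.
Only numpy, scipy, OpenCV 4.12 (cv2) and the standard library are available. Lean on these libraries where they do the work, as an engineer would, in place of code of your own. Each camera call takes 0.05 s, during which the arm holds its last target. There are 200 camera calls.

TASK

Pick up the round bright steel tube and lay it, without dropping it, in the two V-blocks of the blue welding jig, sitting at the bottom of both Vs and centred between its two ends. Then swing the jig's yellow gate bar by its red handle over the tube until it is fully home against its keeper post, and let go.

Things in the scene. Friction and masses are not known exactly. Their poses are not given: they have to be found in the camera images.
- tube_mid (a point): Centre (half-way along, on the axis) of the piece to load: a round bright silver tube, 25 mm diameter, 140 mm long, 0.12 to 0.24 kg, lying on the bench, so 12.5 mm above it. Its x axis runs along the tube, which may roll about it. Not needed: a black square tube, a rusty flat bar, a wrench and a caster wheel nearby.
- jig: Welding jig fixed on the bench: blue plate 260 x 130 x 10 mm (x, y, z); origin under its centre, on the bench, z up. Two dark V-blocks, 18 mm thick, at y = -45 and +45 mm, Vs of 90 degrees, mouth 60 mm wide at z = 52, hold the tube along y: seated, its centre is at x 0, y 0, z 40 mm. Gate hinge post (26 mm round) at x -100, y 0; keeper post at x 100, y -19, top at z 66.
- gate (a joint): Swing (rad) of the yellow gate bar about the upright hinge. 0: shut, bar along the jig's +x over the tube, at a hard stop. Grows as it opens anticlockwise from above, towards the jig's +y (1.57: along +y); starts at 1.05 to 1.5. Bar 215 mm long, 24 wide, underside 56 and top 66 mm over the bench, 3.5 mm above a seated tube. Stays where left; about 1 N at the handle moves it.
- gate_handle (a point): Middle of the gate bar's red upright handle: a round post 22 mm in diameter, 50 mm tall, fixed on the bar 160 mm from the hinge, reaching from 66 to 116 mm above the bench; this point lies at 91 mm. Its x axis points along the bar, away from the hinge.
There are look-alikes about, which are no part of the job. What is shaped like the part that bears tube_mid but turquoise is not meant.

How it is judged:
On the way:
1. the tube lies in both V-blocks while the gate bar is still open (z of tube_mid in the frame of jig between 0.034 and 0.046 m and horizontal distance between tube_mid and jig below 0.02 m and angle between the x axis of tube_mid and the y axis of jig, either way round below 0.17 rad and value of joint gate above 0.5 rad), for 0.2 s.
At the end, for the whole second after the job is handed in: The tube rests in both V-blocks: its centre within 20 mm horizontally of the jig's centre and 34 to 46 mm above the bench, its axis within 0.17 rad of the jig's y axis, at rest. The gate bar is shut over it, within 0.12 rad of its stop, and at rest (horizontal distance between tube_mid and jig below 0.02 m and z of tube_mid in the frame of jig between 0.034 and 0.046 m and angle between the x axis of tube_mid and the y axis of jig, either way round below 0.17 rad and linear speed of tube below 0.02 m/s and value of joint gate below 0.12 rad and velocity of joint gate between -0.05 and 0.05 rad/s); the robot touches nothing.
It fails at once if the tube is dropped (falls more than about 30 mm free of the fingers) (contact force between the fingers and tube below 0.1 N and linear speed of tube above 0.8 m/s).
It also fails if it takes over 54 s, if anything falls off the work surface, if the arm or the gripper's body presses on something with over 40 N, if the wrist force passes 120 N, or if a joint passes its speed limit or range.

## Working session

There is one attempt and no reset: what is moved stays moved. The work goes in short steps, Python scripts to look and compute and a shell command to move; the robot and the scene stay as the last step left them, time stands still between calls to the robot, and variables do not carry over. Pictures are saved under pics/ and viewed, at most 10 in all, crops included, and the job is handed in when it is done.

```bash
mkdir -p pics
cat > h.py <<'E'
import numpy as np, cv2
from plant import env
def grab(n):
    c=env.calibration(n); im,d=env.get_image(n); return im,d,c
def f(c): return 200/np.tan(np.radians(c["vertical_fov"])/2)
def rays(c,uv):
    uv=np.atleast_2d(np.asarray(uv,float)); F=f(c)
    K=np.array([[F,0,c["cx"]],[0,F,c["cy"]],[0,0,1]])
    p=cv2.undistortPoints(uv[:,None],K,np.array([c["k1"],0,0,0.]))[:,0]
    return np.c_[p,np.ones(len(p))]
def world(c,uv,depth):
    R=np.array(c["R"]);t=np.array(c["t"]).ravel()
    return (rays(c,uv)*np.reshape(depth,(-1,1))-t)@R
def plane(c,uv,z):
    R=np.array(c["R"]);t=np.array(c["t"]).ravel()
    o=-R.T@t; d=rays(c,uv)@R
    return o+d*((z-o[2])/d[:,2])[:,None]
def cloud(im,d,c,mask):
    v,u=np.nonzero(mask&(d>0)); return world(c,np.c_[u,v],d[v,u])
E
python3 - <<'E'
from h import *
ims=[]
for n in("scene","side","wrist"):
    im,d,c=grab(n); np.savez(n+"0.npz",im=im,d=d); cv2.imwrite(f"pics/{n}0.png",im)
    print(n,f(c),c["k1"],(-np.array(c["R"]).T@np.array(c["t"]).ravel()).round(3),np.array(c["R"]).round(2).tolist())
s=env.read_state();print({k:np.round(v,3).tolist() for k,v in s.items()})
E
```

```text
scene 386.1583701356802 -0.03696086827607303 [ 1.202 -0.06   0.738] [[-0.03, 1.0, -0.0], [0.74, 0.02, -0.68], [-0.67, -0.02, -0.74]]
side 364.48136350183506 0.005027411078997696 [0.406 0.468 0.441] [[-0.96, -0.28, -0.01], [-0.14, 0.53, -0.84], [0.24, -0.8, -0.54]]
wrist 342.7597022146856 -0.011154761902707045 [0.212 0.592 0.373] [[0.44, 0.9, -0.0], [0.86, -0.42, 0.28], [0.25, -0.12, -0.96]]
{'time_s': 0.15, 'joint_pos': [-1.012, 0.508, -0.238, 1.501, 0.126, 1.149, -0.155], 'qd': [0.001, -0.002, -0.001, -0.003, 0.003, 0.001, 0.001], 'joint_efforts': [-0.002, -62.1, -2.189, -24.984, 0.013, 0.009, 0.0], 'position': [0.274, 0.561, 0.231], 'eef_rot': [-0.0, 0.225, 0.974, -0.001], 'contact_force': [0.069, 0.563, -0.38], 'moment': [-0.019, 0.002, -0.013], 'grasp_force': 0.0, 'finger_gap': 0.085}
```

View pics/scene0.png

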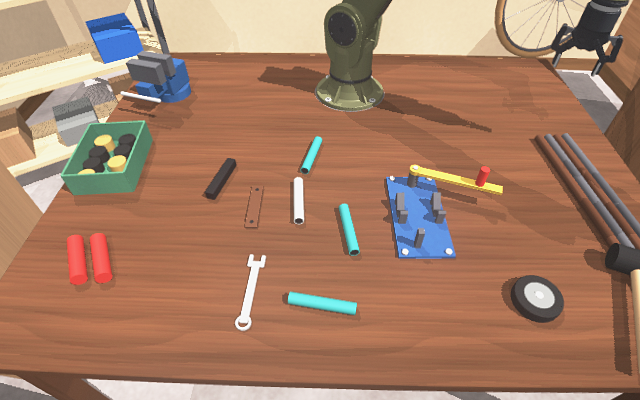

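View pics/side0.png

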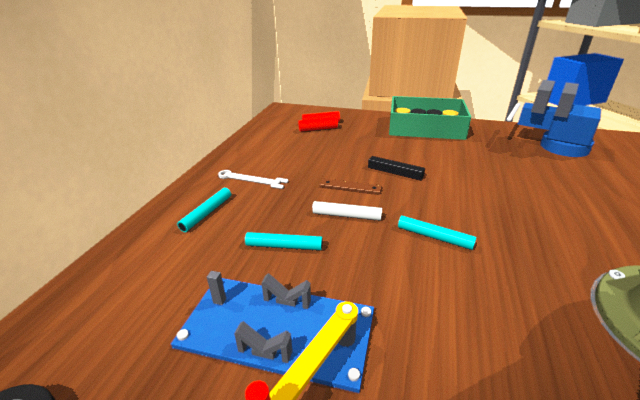

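The scene shows candidates for the tube: bright silver tube (298,200); turquoise tubes (312,155), (348,230), (322,303); wrench (250,290); black square tube (220,178); red cylinders (76,258),(101,257). I choose (298,200), the only bright silver round one. The jig is at (420,218), with its hinge at (415,172), the handle at (483,176) and the keeper at (420,238). The side view shows the same: tube at (347,211), jig at (275,330).

Run:
```python
from h import *
for n in("scene","side"):
    z=np.load(n+"0.npz"); im,d=z["im"],z["d"]; c=env.calibration(n)
    hsv=cv2.cvtColor(im,cv2.COLOR_BGR2HSV); H,S,V=cv2.split(hsv)
    def comp(m,seed):
        k,l=cv2.connectedComponents(m.astype(np.uint8))
        ys,xs=np.nonzero(l); i=np.argmin((xs-seed[0])**2+(ys-seed[1])**2); return l==l[ys[i],xs[i]]
    sd={"scene":dict(t=(298,200),b=(420,218),y=(450,180),r=(483,176)),"side":dict(t=(347,211),b=(230,330),y=(310,360),r=(257,390))}[n]
    P={}
    m=comp((S<60)&(V>120),sd["t"]); P["tube"]=m
    P["jig"]=comp((H>100)&(H<125)&(S>120)&(V>60),sd["b"])
    P["bar"]=comp((H>20)&(H<35)&(S>140)&(V>100),sd["y"])
    P["red"]=comp(((H<6)|(H>174))&(S>170)&(V>90),sd["r"])
    for k,m in P.items():
        p=cloud(im,d,c,m); v,u=np.nonzero(m)
        print(n,k,m.sum(),(u.min(),u.max(),v.min(),v.max()),"med",np.median(p,0).round(4),"min",np.percentile(p,2,axis=0).round(3),"max",np.percentile(p,98,axis=0).round(3))
        if k in("tube","bar"):
            (cx,cy),(w,h),a=cv2.minAreaRect(p[:,:2].astype(np.float32)*1000); print("  rect",cx,cy,w,h,a)
            v_=np.linalg.svd(p[:,:2]-p[:,:2].mean(0),full_matrices=0)[2][0]; print("  dir",np.degrees(np.arctan2(v_[1],v_[0])))
        if k=="jig":
            q=p[(p[:,2]<0.02)]; 
            r=cv2.minAreaRect(q[:,:2].astype(np.float32)*1000); print("  rect",r)
            hull=cv2.convexHull(np.c_[u,v].astype(np.int32)); uvp=plane(c,hull[:,0],0.010)[:,:2]
            print("  hullrect",cv2.minAreaRect((uvp*1000).astype(np.float32)))
            
z=np.load("scene0.npz");cv2.imwrite("pics/crop.png",cv2.resize(z["im"][140:270,240:510],None,fx=2.9,fy=2.9,interpolation=cv2.INTER_CUBIC))
```

```text
scene tube 415 (np.int64(294), np.int64(303), np.int64(177), np.int64(223)) med [ 0.5414 -0.1411  0.023 ] min [ 0.465 -0.156 -0.   ] max [ 0.603 -0.127  0.027]
  rect 520.0049438476562 -142.3979949951172 169.40853881835938 22.828596115112305 4.122660160064697
  dir 4.344126659681743
scene jig 3092 (np.int64(386), np.int64(454), np.int64(177), np.int64(257)) med [0.6043 0.1585 0.0098] min [0.449 0.095 0.007] max [0.697 0.219 0.013]
  rect ((568.29296875, 158.92300415039062), (262.8160400390625, 132.94610595703125), 1.9144121408462524)
  hullrect ((569.938232421875, 157.315673828125), (260.56256103515625, 128.70191955566406), 1.5691250562667847)
scene bar 1 (np.int64(449), np.int64(449), np.int64(180), np.int64(180)) med [0.5063 0.2348 0.0658] min [0.506 0.235 0.066] max [0.506 0.235 0.066]
  rect 506.32269287109375 234.80787658691406 0.0 0.0 0.0
  dir 0.0
scene red 133 (np.int64(476), np.int64(488), np.int64(169), np.int64(186)) med [0.5261 0.3023 0.0948] min [0.518 0.296 0.071] max [0.53  0.314 0.115]
side tube 832 (np.int64(312), np.int64(381), np.int64(201), np.int64(219)) med [ 0.
[... 290 characters left out ...]
0.01  ] min [0.504 0.101 0.004] max [0.691 0.227 0.012]
  rect ((593.3587646484375, 161.08489990234375), (216.41107177734375, 131.1266326904297), 1.5575236082077026)
  hullrect ((590.4729614257812, 163.39198303222656), (211.1750946044922, 133.94451904296875), 1.6500661373138428)
side bar 2543 (np.int64(270), np.int64(357), np.int64(301), np.int64(399)) med [0.4887 0.2296 0.066 ] min [0.457 0.152 0.059] max [0.516 0.284 0.068]
  rect 493.23681640625 192.67955017089844 196.51251220703125 54.717994689941406 70.78577423095703
  dir 70.73823712962425
side red 408 (np.int64(245), np.int64(269), np.int64(380), np.int64(399)) med [0.5172 0.3085 0.1159] min [0.507 0.263 0.001] max [0.567 0.317 0.117]
```

View pics/crop.png

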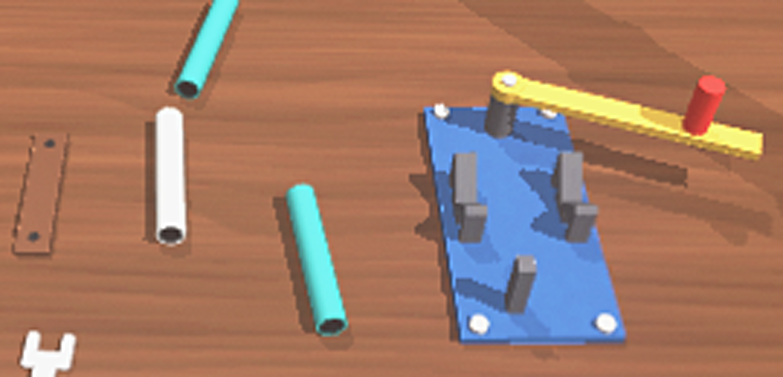

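The crop confirms the choice: the bright silver round tube, with an open end at its near end (crop 170,175), is distinct from the turquoise ones. Plan: translate over the tube, then turn, then check with the wrist camera.

```bash
cat > go.py <<'E'
import sys; from h import *
from scipy.spatial.transform import Rotation as Ro
# go.py x y z yawdeg(of tool y): shift needed in the present tool axes (cm) and roll (rad)
def need(x,y,z,yaw):
    s=env.read_state(); R=Ro.from_quat(s["eef_rot"],scalar_first=True).as_matrix()
    d=R.T@(np.array([x,y,z])-s["position"])*100
    cur=np.degrees(np.arctan2(R[1,1],R[0,1])); r=-((yaw-cur+180)%360-180)
    print("t",round(s["time_s"],2),"pos",np.round(s["position"],4),"yaw",cur.round(2),"tilt",R[:,2].round(3),"need cm",d.round(2),"roll",np.radians(r).round(3),"gap",round(s["finger_gap"],4),"grip",round(s["grasp_force"],1),"F",np.round(s["contact_force"],1),"q",np.round(s["joint_pos"],2))
if __name__=="__main__": need(*map(float,sys.argv[1:5]))
E
A='x'
python3 -m jog '[[[-2.25,-2.15,0,0],[-2.25,-2.15,0,0],[-2.25,-2.15,0,0],[-2.25,-2.15,0,0],[-2.25,-2.15,0,0],[-2.25,-2.15,0,0],[-2.25,-2.15,0,0],[-2.25,-2.15,0,0]]]' 0
python3 go.py 0.534 -0.14 0.2 -85.65
python3 -m jog '[[[-2.25,-2.15,0,0],[-2.25,-2.15,0,0],[-2.25,-2.15,0,0],[-2.25,-2.15,0,0],[-2.25,-2.15,0,0],[-2.25,-2.15,0,0],[-2.25,-2.15,0,0],[-2.25,-2.15,0,0]]]'
python3 -m jog '[[[-2.25,-2.15,0,0],[-2.25,-2.15,0,0],[-2.25,-2.15,0,0],[-2.25,-2.15,0,0],[-2.25,-2.15,0,0],[-2.25,-2.15,0,0],[-2.25,-2.15,0,0],[-2.25,-2.15,0,0]]]'
python3 go.py 0.534 -0.14 0.2 -85.65
```

```text
time_s: 0.82
position: [0.3606, 0.3266, 0.2312]
eef_rot: [-0.0, 0.225, 0.974, -0.0]
contact_force: [1.9, -0.2, 0.6]
finger_gap: 0.0855
grasp_force: 0.0
t 0.82 pos [0.3606 0.3266 0.2312] yaw 64.0 tilt [-0. -0. -1.] need cm [-36.04 -34.34   3.12] roll 2.612 gap 0.0855 grip 0.0 F [ 1.9 -0.2  0.6] q [-0.63  0.29 -0.21  1.85  0.07  1.    0.25]
time_s: 1.48
position: [0.4469, 0.0932, 0.2313]
eef_rot: [-0.0, 0.225, 0.974, -0.0]
contact_force: [0.5, -0.2, -0.3]
finger_gap: 0.0853
grasp_force: 0.0
time_s: 2.15
position: [0.5333, -0.1403, 0.2311]
eef_rot: [-0.0, 0.225, 0.974, 0.0]
contact_force: [1.2, 0.3, 0.5]
finger_gap: 0.0855
grasp_force: 0.0
t 2.15 pos [ 0.5333 -0.1403  0.2311] yaw 64.0 tilt [-0.  0. -1.] need cm [-0.05  0.06  3.11] roll 2.612 gap 0.0855 grip 0.0 F [1.2 0.3 0.5] q [ 0.21  0.39  0.01  1.7  -0.    1.05  1.33]
```

```bash
python3 -m jog '[[[0,0,0,0.109],[0,0,0,0.109],[0,0,0,0.109],[0,0,0,0.109],[0,0,0,0.109],[0,0,0,0.109],[0,0,0,0.109],[0,0,0,0.109]]]' >/dev/null
python3 -m jog '[[[0,0,0,0.109],[0,0,0,0.109],[0,0,0,0.109],[0,0,0,0.109],[0,0,0,0.109],[0,0,0,0.109],[0,0,0,0.109],[0,0,0,0.109]]]' >/dev/null
python3 -m jog '[[[0,0,0,0.109],[0,0,0,0.109],[0,0,0,0.109],[0,0,0,0.109],[0,0,0,0.109],[0,0,0,0.109],[0,0,0,0.109],[0,0,0,0.109]]]' >/dev/null
python3 go.py 0.534 -0.14 0.2 -85.65
python3 - <<'E'
from h import *
im,d,c=grab("wrist"); cv2.imwrite("pics/w1.png",im)
hsv=cv2.cvtColor(im,cv2.COLOR_BGR2HSV); H,S,V=cv2.split(hsv)
m=((S<60)&(V>110)).astype(np.uint8)
n,l,st,ce=cv2.connectedComponentsWithStats(m)
for i in range(1,n):
    if st[i,4]>300:
        mm=l==i; p=cloud(im,d,c,mm)
        if len(p)<50: continue
        v,u=np.nonzero(mm); q=plane(c,np.c_[u,v],0.0125)[:,:2]*1000
        print(st[i],np.median(p,0).round(3),cv2.minAreaRect(q.astype(np.float32)), "cloud",cv2.minAreaRect((p[p[:,2]>.012][:,:2]*1000).astype(np.float32)))
E
```

```text
t 4.15 pos [ 0.533  -0.1386  0.2311] yaw -86.18 tilt [-0.001  0.    -1.   ] need cm [0.09 0.15 3.11] roll -0.009 gap 0.0856 grip 0.0 F [-0.4  0.5 -0.5] q [-0.23  0.46  0.68  1.71 -0.32  1.09 -0.96]
[  34   81   45   76 1181] [0.566 0.114 0.04 ] ((567.1341552734375, 132.7615203857422), (75.88842010498047, 40.30099868774414), 1.1433972120285034) cloud ((570.4468994140625, 114.87309265136719), (67.89567565917969, 18.978633880615234), 1.0000782012939453)
[ 307  100   27  136 3333] [ 0.539 -0.14   0.023] ((531.5537109375, -140.99668884277344), (146.65081787109375, 26.800106048583984), 4.5180439949035645) cloud ((533.7911987304688, -140.53964233398438), (140.19503784179688, 24.968463897705078), 4.766946792602539)
[158 255  49  58 817] [ 0.541 -0.091  0.27 ] ((389.4375, 15.019989013671875), (22.846118927001953, 92.26451873779297), 61.825035095214844) cloud ((539.4346923828125, -89.78496551513672), (5.496002674102783, 10.992916107177734), 6.59128999710083)
[430 254  50  60 850] [ 0.547 -0.184  0.27 ] ((411.90386962890625, -308.94598388671875), (92.60509490966797, 24.8664608001709), 34.760719299316406) cloud ((546.1410522460938, -185.99647521972656), (6.59403657913208, 9.966890335083008), 2.6824629306793213)
```

View pics/w1.png

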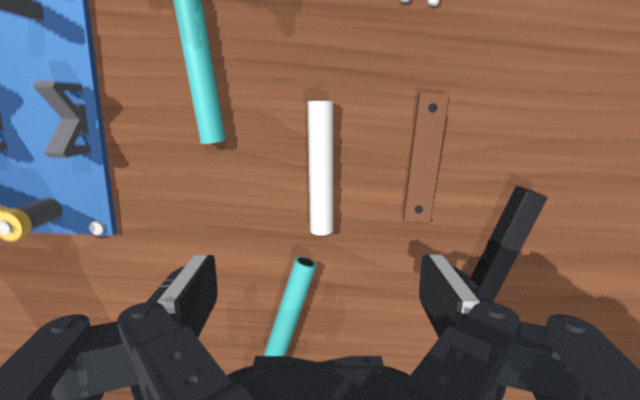

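The wrist picture shows the tube at (321,168) with nothing beside it inside the finger span (nearest turquoise end at (210,140), about 105 mm away). Its pose is (0.534,-0.1405), 4.6°. The wrist view of the V-block puts the jig at about (0.569,0.159).

```bash
python3 -m jog '[[[0.09,0.2,2.5,-0.013],[0,0,2.5,0],[0,0,2.5,0],[0,0,2.5,0],[0,0,2.5,0],[0,0,2.5,0],[0,0,2.5,0],[0,0,2.5,0]]]' >/dev/null
python3 go.py 0.534 -0.1405 0.003 -85.4
```

```text
t 4.87 pos [ 0.5341 -0.1405  0.03  ] yaw -84.97 tilt [-0.  0. -1.] need cm [-0.01  0.    2.7 ] roll 0.008 gap 0.0855 grip 0.0 F [-0.5  1.2  0.2] q [-0.1   0.69  0.5   1.93 -0.53  0.65 -0.75]
```

```bash
python3 -m jog '[[[0,0,0.6,0.008],[0,0,0.6,0],[0,0,0.6,0],[0,0,0.5,0],[0,0,0.4,0],[0,0,0,0],[0,0,0,0],[0,0,0,0]]]' >/dev/null
python3 go.py 0.534 -0.1405 0.003 -85.4
python3 -m jog '[[[0,0,0,0],[0,0,0,0],[0,0,0,0],[0,0,0,0],[0,0,0,0],[0,0,0,0],[0,0,0,0],[0,0,0,0]]]' 1 >/dev/null
python3 -m jog '[[[0,0,0,0],[0,0,0,0],[0,0,0,0],[0,0,0,0],[0,0,0,0],[0,0,0,0],[0,0,0,0],[0,0,0,0]]]'
python3 go.py 0.534 -0.1405 0.003 -85.4
```

```text
t 5.53 pos [ 0.5345 -0.1408  0.0048] yaw -85.59 tilt [ 0.001 -0.    -1.   ] need cm [-0.05 -0.03  0.18] roll -0.003 gap 0.0857 grip 0.0 F [ 0.2 -0.2 -0.4] q [-0.08  0.73  0.46  1.95 -0.56  0.59 -0.73]
time_s: 6.87
position: [0.5342, -0.1407, 0.0046]
eef_rot: [-0.0, 0.999, 0.038, 0.0]
contact_force: [-1.0, 0.7, 6.5]
finger_gap: 0.023
grasp_force: 58.7
t 6.87 pos [ 0.5342 -0.1407  0.0046] yaw -85.59 tilt [ 0.  0. -1.] need cm [-0.02 -0.02  0.16] roll -0.003 gap 0.023 grip 58.7 F [-1.   0.7  6.5] q [-0.08  0.73  0.46  1.95 -0.56  0.59 -0.73]
```

```bash
python3 -m jog '[[[0,0,-0.5,0],[0,0,-1.5,0],[0,0,-2,0],[0,0,-2.5,0],[0,0,-2.5,0],[0,0,-2.5,0],[0,0,-2,0],[0,0,-1.5,0]]]' >/dev/null
python3 go.py 0.569 0.159 0.155 1.4
python3 - <<'E'
from h import *
from scipy.spatial.transform import Rotation as Ro
for n in("wrist","side"):
    im,d,c=grab(n); cv2.imwrite(f"pics/{n}2.png",im)
    H,S,V=cv2.split(cv2.cvtColor(im,cv2.COLOR_BGR2HSV))
    m=((S<60)&(V>110)); p=cloud(im,d,c,m)
    s=env.read_state(); R=Ro.from_quat(s["eef_rot"],scalar_first=True).as_matrix()
    q=(p-s["position"])@R*1000
    q=q[(abs(q[:,0])<100)&(abs(q[:,1])<14)&(abs(q[:,2])<40)]
    if len(q)<30: print(n,"few");continue
    print(n,len(q),"x",np.percentile(q[:,0],[1,99]).round(1),"y",np.percentile(q[:,1],[1,50,99]).round(1),"z",np.percentile(q[:,2],[1,50,99]).round(1),"slope z/x,y/x",np.polyfit(q[:,0],q[:,2],1).round(3),np.polyfit(q[:,0],q[:,1],1).round(3))
E
```

```text
t 7.53 pos [ 0.5343 -0.1409  0.1562] yaw -85.62 tilt [ 0.001 -0.    -1.   ] need cm [  5.75 -29.64   0.11] roll -1.519 gap 0.0225 grip 59.0 F [ 0.1 -0.8 -2.2] q [-0.19  0.54  0.63  1.81 -0.39  0.92 -0.88]
wrist 15257 x [-37.3  67.9] y [-13.2  -1.   12.7] z [-25.5 -16.5  -8.4] slope z/x,y/x [ 6.0000e-03 -1.5987e+01] [-0.01  -0.785]
side 847 x [-70.3  67.6] y [-13.8 -10.6   2.3] z [-22.5 -15.2  -0.4] slope z/x,y/x [  0.    -13.997] [-5.000e-03 -9.278e+00]
```

View pics/side2.png

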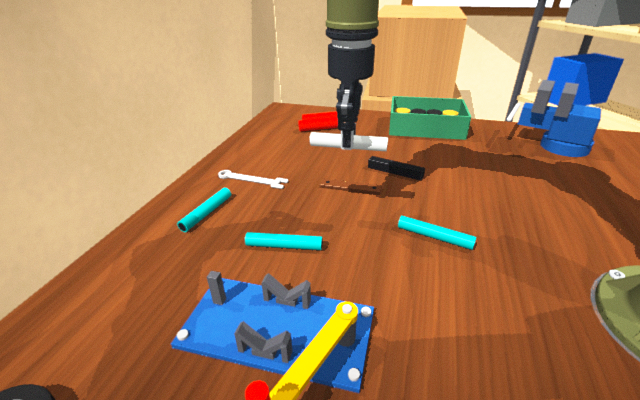

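The side view shows the tube held level at its middle (348,141); the jig is clear and the gate is open. Measured in the tool frame, it is centred within about 1 mm.

```bash
python3 -m jog '[[[0.2,-1,0,0],[0.36,-1.85,0,0],[0.36,-1.85,0,0],[0.36,-1.85,0,0],[0.36,-1.85,0,0],[0.36,-1.85,0,0],[0.36,-1.85,0,0],[0.36,-1.85,0,0]]]' >/dev/null
python3 -m jog '[[[0.36,-1.85,0,0],[0.36,-1.85,0,0],[0.36,-1.85,0,0],[0.36,-1.85,0,0],[0.36,-1.85,0,0],[0.36,-1.85,0,0],[0.36,-1.85,0,0],[0.36,-1.85,0,0]]]' >/dev/null
python3 -m jog '[[[0,-1,0,-0.05],[0,0,0,-0.1],[0,0,0,-0.1],[0,0,0,-0.1],[0,0,0,-0.1],[0,0,0,-0.1],[0,0,0,-0.1],[0,0,0,-0.1]]]' >/dev/null
python3 -m jog '[[[0,0,0,-0.1],[0,0,0,-0.1],[0,0,0,-0.1],[0,0,0,-0.1],[0,0,0,-0.1],[0,0,0,-0.1],[0,0,0,-0.1],[0,0,0,-0.07]]]' >/dev/null
python3 go.py 0.569 0.159 0.08 1.4
python3 - <<'E'
from h import *
for n in("scene","wrist"):
    im,d,c=grab(n); cv2.imwrite(f"pics/{n}3.png",im)
E
```

```text
t 10.3 pos [0.5661 0.1601 0.153 ] yaw 1.94 tilt [-0.002 -0.001 -1.   ] need cm [-0.12  0.3   7.29] roll 0.009 gap 0.0226 grip 59.0 F [-0.  -0.5 -1.7] q [-0.45  0.53  0.21  1.71 -0.13  0.92 -0.15]
```

View pics/wrist3.png

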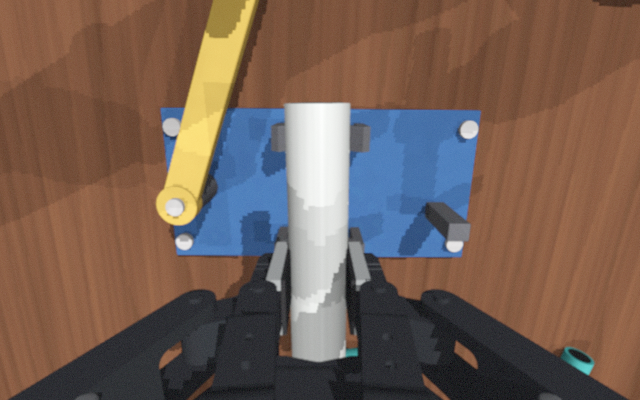

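The wrist view shows the whole blue plate (corners near (162,108), (479,111), (462,258), (178,257)), with the tube above it along jig y. I refine the jig pose from these corners.

```bash
python3 - <<'E'
from h import *
im=cv2.imread("pics/wrist3.png"); c=env.calibration("wrist")
H,S,V=cv2.split(cv2.cvtColor(im,cv2.COLOR_BGR2HSV))
m=(H>100)&(H<125)&(S>120)&(V>50); m[:90]=0; m[275:]=0
v,u=np.nonzero(m); q=plane(c,np.c_[u,v],0.010)[:,:2]*1000
print(cv2.minAreaRect(q.astype(np.float32)))
print(plane(c,[(162,108),(479,111),(462,258),(178,257)],.010).round(4))
im,d,c=grab("wrist")
H,S,V=cv2.split(cv2.cvtColor(im,cv2.COLOR_BGR2HSV))
m=(S<60)&(V>90)
p=cloud(im,d,c,m); p=p[(p[:,2]>.145)&(p[:,2]<.185)&(abs(p[:,0]-.566)<.014)]
print(p.min(0).round(4),p.max(0).round(4)); k=np.polyfit(p[:,1],p[:,0],1); print("tube slope dx/dy",k[0], "dz/dy",np.polyfit(p[:,1],p[:,2],1)[0], "top z",np.percentile(p[:,2],[90,98,99.5]))
E
python3 go.py 0.569 0.159 0.08 1.4
```

```text
((567.8809814453125, 159.90133666992188), (258.1912841796875, 129.1888427734375), 1.1959327459335327)
[[0.4386 0.2214 0.01  ]
 [0.6949 0.2266 0.01  ]
 [0.6999 0.0967 0.01  ]
 [0.4407 0.0899 0.01  ]]
[0.552  0.1181 0.1564] [0.58   0.2298 0.1848]
tube slope dx/dy -0.031754618019171364 dz/dy 7.138539152205328e-05 top z [0.17345997 0.17414001 0.17633357]
t 10.45 pos [0.5664 0.16   0.1533] yaw 1.46 tilt [-0.002 -0.    -1.   ] need cm [-0.11  0.27  7.33] roll 0.001 gap 0.0228 grip 59.0 F [ 0.3  0.3 -1.9] q [-0.45  0.53  0.21  1.71 -0.13  0.92 -0.16]
```

```bash
python3 -m jog '[[[0,0.16,1,0],[0,0,1.5,0],[0,0,1.5,0],[0,0,1.5,0],[0,0,1.5,0],[0,0,1.5,0],[0,0,1,0],[0,0,0.5,0]]]' >/dev/null
python3 go.py 0.568 0.1597 0.032 1.3
python3 -m jog '[[[0,0,0.2,0],[0,0,0.2,0],[0,0,0.2,0],[0,0,0.2,0],[0,0,0.1,0],[0,0,0,0],[0,0,0,0],[0,0,0,0]]]' >/dev/null
python3 go.py 0.568 0.1597 0.032 1.3
```

```text
t 11.12 pos [0.5677 0.16   0.0521] yaw 1.45 tilt [-0.003 -0.001 -1.   ] need cm [-0.03  0.03  2.01] roll 0.003 gap 0.0228 grip 59.0 F [ 0.   0.7 -1.1] q [-0.43  0.65  0.18  1.81 -0.17  0.7  -0.13]
t 11.78 pos [0.5689 0.1603 0.0455] yaw 1.48 tilt [ 0.  0. -1.] need cm [-0.05 -0.09  1.35] roll 0.003 gap 0.0228 grip 59.0 F [ 0.9 -0.2 -1.8] q [-0.43  0.66  0.18  1.81 -0.17  0.68 -0.13]
```

```bash
python3 -m jog '[[[0,-0.08,0.2,0],[0,0,0.2,0],[0,0,0.2,0],[0,0,0.2,0],[0,0,0.1,0],[0,0,0,0],[0,0,0,0],[0,0,0,0]]]' >/dev/null
python3 go.py 0.568 0.1597 0.032 1.3
python3 -m jog '[[[0,0,0.1,0],[0,0,0.1,0],[0,0,0,0],[0,0,0,0],[0,0,0,0],[0,0,0,0],[0,0,0,0],[0,0,0,0]]]' >/dev/null
python3 go.py 0.568 0.1597 0.032 1.3
```

```text
t 12.45 pos [0.568  0.1602 0.0363] yaw 1.49 tilt [ 0. -0. -1.] need cm [-0.05 -0.    0.43] roll 0.003 gap 0.023 grip 59.0 F [-1.1  0.2 -1.9] q [-0.42  0.67  0.17  1.82 -0.17  0.66 -0.12]
t 13.12 pos [0.568  0.1602 0.0343] yaw 1.49 tilt [ 0.  0. -1.] need cm [-0.05 -0.    0.23] roll 0.003 gap 0.0228 grip 59.0 F [ 0.2 -0.2 -2.1] q [-0.42  0.68  0.17  1.82 -0.18  0.66 -0.12]
```

```bash
python3 -m jog '[[[0,0,0.1,0],[0,0,0.1,0],[0,0,0,0],[0,0,0,0],[0,0,0,0],[0,0,0,0],[0,0,0,0],[0,0,0,0]]]' >/dev/null
python3 go.py 0.568 0.1597 0.032 1.3
python3 -m jog '[[[0,0,0.1,0],[0,0,0.1,0],[0,0,0,0],[0,0,0,0],[0,0,0,0],[0,0,0,0],[0,0,0,0],[0,0,0,0]]]' >/dev/null
python3 go.py 0.568 0.1597 0.032 1.3
```

```text
t 13.78 pos [0.568  0.1602 0.0326] yaw 1.49 tilt [ 0.  0. -1.] need cm [-0.05 -0.01  0.06] roll 0.003 gap 0.0226 grip 59.5 F [-1.2 -0.7  6. ] q [-0.42  0.68  0.17  1.82 -0.18  0.65 -0.12]
t 14.45 pos [0.5681 0.1603 0.0323] yaw 1.48 tilt [ 0.001  0.001 -1.   ] need cm [-0.06 -0.01  0.03] roll 0.003 gap 0.0227 grip 61.7 F [-6.8 -0.5 22.1] q [-0.42  0.68  0.17  1.83 -0.18  0.65 -0.12]
```

Firm contact: the tube is seated. I ease off and release.

```bash
python3 -m jog '[[[0,0,-0.2,0],[0,0,0,0],[0,0,0,0],[0,0,0,0],[0,0,0,0],[0,0,0,0],[0,0,0,0],[0,0,0,0]]]' >/dev/null
python3 go.py 0.568 0.1597 0.032 1.3
python3 -m jog '[[[0,0,0,0],[0,0,0,0],[0,0,0,0],[0,0,0,0],[0,0,0,0],[0,0,0,0],[0,0,0,0],[0,0,0,0]]]' 0.2 >/dev/null
python3 -m jog '[[[0,0,-0.5,0],[0,0,-1,0],[0,0,-2,0],[0,0,-2.5,0],[0,0,-2.5,0],[0,0,-2.5,0],[0,0,-2.5,0],[0,0,-1.5,0]]]' >/dev/null
python3 go.py 0.568 0.1597 0.032 1.3
python3 - <<'E'
from h import *
im,d,c=grab("wrist"); cv2.imwrite("pics/w4.png",im)
H,S,V=cv2.split(cv2.cvtColor(im,cv2.COLOR_BGR2HSV))
p=cloud(im,d,c,(S<60)&(V>90)); p=p[(p[:,2]>.035)&(p[:,2]<.06)&(abs(p[:,0]-.568)<.03)&(abs(p[:,1]-.16)<.1)]
print(len(p),p.min(0),p.max(0),np.median(p,0),np.polyfit(p[:,1],p[:,0],1)[0])
p=cloud(im,d,c,((H<6)|(H>174))&(S>170)&(V>80)); print("red",len(p),len(p) and (np.percentile(p,[2,50,98],axis=0).round(4)))
im,d,c=grab("scene"); H,S,V=cv2.split(cv2.cvtColor(im,cv2.COLOR_BGR2HSV))
p=cloud(im,d,c,((H<6)|(H>174))&(S>170)&(V>80)); p=p[(abs(p[:,0]-.52)<.1)&(p[:,1]>.2)&(p[:,1]<.4)]; print("scene red",len(p),np.percentile(p,[2,50,98],axis=0).round(4))
E
```

```text
t 15.12 pos [0.5683 0.1603 0.0328] yaw 1.49 tilt [ 0.001  0.    -1.   ] need cm [-0.06 -0.03  0.08] roll 0.003 gap 0.0228 grip 60.2 F [-2.7 -0.5  8.8] q [-0.42  0.68  0.17  1.82 -0.18  0.65 -0.12]
t 16.45 pos [0.5689 0.1602 0.1863] yaw 1.47 tilt [ 0.004  0.001 -1.   ] need cm [-0.07 -0.16 15.43] roll 0.003 gap 0.0682 grip 0.0 F [ 0.1  0.3 -0.2] q [-0.46  0.5   0.22  1.67 -0.12  0.99 -0.17]
6469 [0.53803187 0.08931031 0.03500327] [0.59796367 0.22954021 0.05400235] [0.56736792 0.16851343 0.04940857] -0.006869422162147071Traceback (most recent call last):
  File "<stdin>", line 6, in <module>
  File "h.py", line 19, in cloud
    v,u=np.nonzero(mask&(d>0)); return world(c,np.c_[u,v],d[v,u])
                                       ~~~~~^^^^^^^^^^^^^^^^^^^^^
  File "h.py", line 13, in world
    return (rays(c,uv)*np.reshape(depth,(-1,1))-t)@R
            ~~~~^^^^^^
  File "h.py", line 9, in rays
    p=cv2.undistortPoints(uv[:,None],K,np.array([c["k1"],0,0,0.]))[:,0]
      ~~~~~~~~~~~~~~~~~~~^^^^^^^^^^^^^^^^^^^^^^^^^^^^^^^^^^^^^^^^^
cv2.error: OpenCV(4.12.0) /io/opencv/modules/calib3d/src/undistort.dispatch.cpp:347: error: (-215:Assertion failed) CV_IS_MAT(_src) && CV_IS_MAT(_dst) && (_src->rows == 1 || _src->cols == 1) && (_dst->rows == 1 || _dst->cols == 1) && _src->cols + _src->rows - 1 == _dst->rows + _dst->cols - 1 && (CV_MAT_TYPE(_src->type) == CV_32FC2 || CV_MAT_TYPE(_src->type) == CV_64FC2) && (CV_MAT_TYPE(_dst->type) == CV_32FC2 || CV_MAT_TYPE(_dst->type) == CV_64FC2) in function 'cvUndistortPointsInternal'
```

View pics/w4.png

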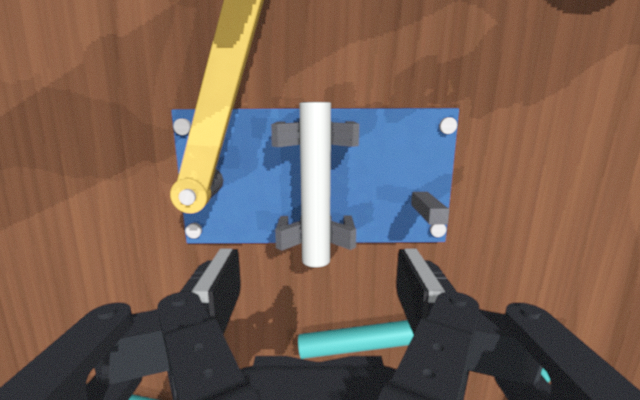

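The wrist view shows the tube lying in both Vs, (315,103) to (316,265), with its centre about 1 mm from the jig's centre. The gate is still open, the bar running from its hinge (188,197) up to (240,0). Next the handle.

```bash
python3 - <<'E'
from h import *
im,d,c=grab("wrist"); H,S,V=cv2.split(cv2.cvtColor(im,cv2.COLOR_BGR2HSV))
m=(H>18)&(H<35)&(S>140)&(V>90); v,u=np.nonzero(m); q=plane(c,np.c_[u,v],.066); 
k=q[q[:,1]>.18]; print("bar ang",np.degrees(np.arctan2(1,np.polyfit(k[:,1],k[:,0],1)[0])), "mean",k.mean(0)); 
im,d,c=grab("scene"); H,S,V=cv2.split(cv2.cvtColor(im,cv2.COLOR_BGR2HSV))
m=((H<6)|(H>174))&(S>170)&(V>60); m[:, :440]=0; m[:,520:]=0
v,u=np.nonzero(m); print(u.min(),u.max(),v.min(),v.max(),u.mean(),v.mean()); print(plane(c,[(u.mean(),v.mean())],.091))
E
python3 go.py 0.5205 0.308 0.186 -19.3
```

```text
bar ang 79.05251203294992 mean [0.50779407 0.27258183 0.066     ]
477 488 166 186 482.7448979591837 177.5612244897959
[[0.52169372 0.30764176 0.091     ]]
t 16.6 pos [0.5687 0.1604 0.1844] yaw 1.49 tilt [ 0.003  0.001 -1.   ] need cm [14.88 -4.43 -0.16] roll 0.363 gap 0.068 grip 0.0 F [-0.7  0.3 -0.4] q [-0.46  0.5   0.22  1.67 -0.13  0.98 -0.17]
```

```bash
python3 -m jog '[[[1.86,-0.55,0,0],[1.86,-0.55,0,0],[1.86,-0.55,0,0],[1.86,-0.55,0,0],[1.86,-0.55,0,0],[1.86,-0.55,0,0],[1.86,-0.55,0,0],[1.86,-0.55,0,0]]]' 0.45 >/dev/null
python3 -m jog '[[[0,0,0,0.06],[0,0,0,0.06],[0,0,0,0.06],[0,0,0,0.06],[0,0,0,0.06],[0,0,0,0.06],[0,0,0,0],[0,0,0,0]]]' >/dev/null
python3 go.py 0.521 0.3078 0.08 -19.3
```

```text
t 17.93 pos [0.5196 0.3076 0.1814] yaw -19.03 tilt [-0.001 -0.001 -1.   ] need cm [ 0.08  0.14 10.14] roll 0.005 gap 0.0471 grip 0.0 F [-0.2 -0.5 -0.9] q [-0.77  0.53  0.31  1.64 -0.18  1.01 -0.73]
```

```bash
python3 -m jog '[[[0.08,0.14,0.8,0],[0,0,0.8,0],[0,0,0.8,0],[0,0,0.8,0],[0,0,0.7,0],[0,0,0.6,0],[0,0,0.5,0],[0,0,0.5,0]]]' >/dev/null
python3 go.py 0.521 0.3078 0.08 -19.3
python3 -m jog '[[[0,0,0.7,0],[0,0,0.7,0],[0,0,0.7,0],[0,0,0.7,0],[0,0,0.7,0],[0,0,0.6,0],[0,0,0.3,0],[0,0,0,0]]]' >/dev/null
python3 go.py 0.521 0.3078 0.08 -19.3
```

```text
t 18.6 pos [0.5217 0.3081 0.1267] yaw -19.13 tilt [-0. -0. -1.] need cm [-0.05 -0.06  4.67] roll 0.003 gap 0.047 grip 0.0 F [-0.4 -0.3  0.1] q [-0.75  0.59  0.29  1.7  -0.21  0.89 -0.71]
t 19.27 pos [0.5213 0.3079 0.0824] yaw -19.14 tilt [-0.001 -0.001 -1.   ] need cm [-0.02 -0.03  0.24] roll 0.003 gap 0.0468 grip 0.0 F [ 0.7 -0.3 -0.3] q [-0.74  0.64  0.27  1.74 -0.23  0.79 -0.69]
```

```bash
cat > pol.py <<'E'
from h import *; from scipy.spatial.transform import Rotation as Ro
s=env.read_state(); d=s["position"][:2]-np.array([.468,.1574]); R=Ro.from_quat(s["eef_rot"],scalar_first=True).as_matrix()
print("t",round(s["time_s"],2),"r",np.hypot(*d).round(4),"ang(jig)",(np.arctan2(d[1],d[0])-.0227).round(3),"tool x ang",(np.arctan2(R[1,0],R[0,0])-.0227).round(3),"z",s["position"][2].round(4),"F tool",(R.T@s["contact_force"]).round(1),"q",np.round(s["joint_pos"],2))
E
python3 pol.py
python3 -m jog '[[[-0.01,0.4,0,0.02],[-0.02,0.8,0,0.05],[-0.02,0.8,0,0.05],[-0.02,0.8,0,0.05],[-0.02,0.8,0,0.05],[-0.02,0.8,0,0.05],[-0.02,0.8,0,0.05],[-0.02,0.8,0,0.05]]]' >/dev/null
python3 pol.py
```

```text
t 19.27 r 0.1597 ang(jig) 1.208 tool x ang 1.214 z 0.0824 F tool [-0.1  0.8  0.3] q [-0.74  0.64  0.27  1.74 -0.23  0.79 -0.69]
t 19.93 r 0.1609 ang(jig) 0.829 tool x ang 0.841 z 0.0837 F tool [-1.2  0.   0.4] q [-0.71  0.69  0.37  1.65 -0.31  0.86 -0.91]
```

```bash
python3 -m jog '[[[-0.08,0.8,0,0.05],[-0.04,0.8,0,0.05],[-0.02,0.8,0,0.05],[-0.02,0.8,0,0.05],[-0.02,0.8,0,0.05],[-0.02,0.8,0,0.05],[-0.02,0.8,0,0.05],[-0.02,0.8,0,0.05]]]' >/dev/null
python3 pol.py
python3 -m jog '[[[-0.05,0.8,0,0.05],[-0.02,0.8,0,0.05],[-0.02,0.8,0,0.05],[-0.02,0.8,0,0.05],[-0.02,0.8,0,0.05],[-0.02,0.6,0,0.04],[0,0.4,0,0.03],[0,0,0,0]]]' >/dev/null
python3 pol.py
```

```text
t 20.6 r 0.1611 ang(jig) 0.431 tool x ang 0.441 z 0.0837 F tool [-0.4 -0.7  0.8] q [-0.66  0.73  0.48  1.61 -0.4   0.9  -1.14]
t 21.27 r 0.1614 ang(jig) 0.113 tool x ang 0.121 z 0.0837 F tool [0.3 0.5 0.1] q [-0.63  0.75  0.56  1.61 -0.47  0.92 -1.32]
```

```bash
python3 -m jog '[[[-0.05,0.5,0,0.03],[0,0.5,0,0.03],[0,0.5,0,0.03],[0,0.4,0,0.02],[0,0.3,0,0.01],[0,0.2,0,0],[0,0,0,0],[0,0,0,0]]]' >/dev/null
python3 pol.py
python3 -m jog '[[[0,0.2,0,0],[0,0.2,0,0],[0,0.15,0,0],[0,0,0,0],[0,0,0,0],[0,0,0,0],[0,0,0,0],[0,0,0,0]]]' >/dev/null
python3 pol.py
```

```text
t 21.93 r 0.1608 ang(jig) -0.03 tool x ang 0.004 z 0.0832 F tool [0.5 0.4 0.2] q [-0.61  0.75  0.59  1.62 -0.5   0.92 -1.38]
t 22.6 r 0.1612 ang(jig) -0.063 tool x ang 0.004 z 0.0833 F tool [-0.1  0.9 -0.2] q [-0.61  0.75  0.59  1.63 -0.5   0.92 -1.37]
```

```bash
python3 -m jog '[[[0,0.1,0,0],[0,0.1,0,0],[0,0,0,0],[0,0,0,0],[0,0,0,0],[0,0,0,0],[0,0,0,0],[0,0,0,0]]]' >/dev/null
python3 pol.py
python3 -m jog '[[[0,0.1,0,0],[0,0.1,0,0],[0,0,0,0],[0,0,0,0],[0,0,0,0],[0,0,0,0],[0,0,0,0],[0,0,0,0]]]' >/dev/null
python3 pol.py
python3 - <<'E'
from h import *
im,d,c=grab("wrist"); cv2.imwrite("pics/w5.png",im)
E
```

```text
t 23.27 r 0.1613 ang(jig) -0.075 tool x ang 0.004 z 0.0833 F tool [-0.1 -0.8 -0.1] q [-0.6   0.75  0.59  1.63 -0.5   0.92 -1.37]
t 23.93 r 0.1614 ang(jig) -0.079 tool x ang 0.005 z 0.0833 F tool [ 0.8 -5.3 -0.7] q [-0.6   0.75  0.59  1.63 -0.5   0.92 -1.37]
```

View pics/w5.png

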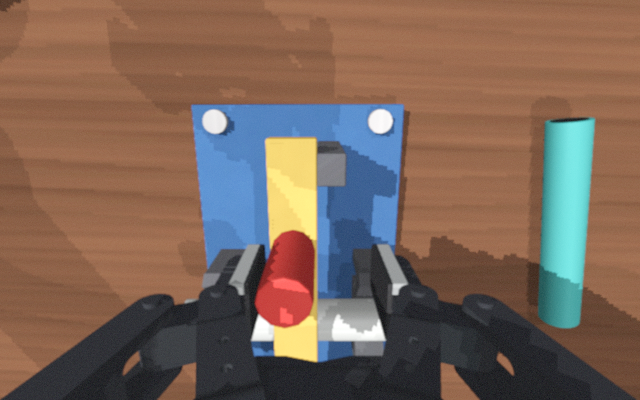

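The bar at (292,200) lies against the keeper post (330,165), with a 5 N reaction, so it is home. I centre the cage and retreat upwards.

```bash
python3 -m jog '[[[0,-0.3,0,0],[0,-0.5,0,0],[0,-0.4,0,0],[0,0,0,0],[0,0,-0.5,0],[0,0,-1,0],[0,0,-1,0],[0,0,-1,0]]]' >/dev/null
python3 pol.py
python3 -m jog '[[[0,0,-1.5,0],[0,0,-1.5,0],[0,0,-1.5,0],[0,0,-1.5,0],[0,0,-1.5,0],[0,0,-1.5,0],[0,0,-1,0],[0,0,0,0]]]' >/dev/null
python3 -m jog '[[[0,0,0,0],[0,0,0,0],[0,0,0,0],[0,0,0,0],[0,0,0,0],[0,0,0,0],[0,0,0,0],[0,0,0,0]]]' >/dev/null
python3 pol.py
python3 - <<'E'
from h import *
im,d,c=grab("side"); cv2.imwrite("pics/s6.png",im)
im,d,c=grab("wrist"); H,S,V=cv2.split(cv2.cvtColor(im,cv2.COLOR_BGR2HSV))
p=cloud(im,d,c,(H>18)&(H<35)&(S>120)&(V>90)); p=p[(p[:,2]>.06)&(p[:,2]<.07)&(p[:,1]<.25)]
print("bar",len(p),p.min(0),p.max(0),"ang jig",np.polyfit(p[:,0],p[:,1],1)[0]-.0227)
p=cloud(im,d,c,(S<60)&(V>90)); p=p[(p[:,2]>.046)&(p[:,2]<.056)&(abs(p[:,0]-.568)<.014)]; print(len(p), len(p) and (p.min(0),p.max(0)))
E
```

```text
t 24.65 r 0.1612 ang(jig) -0.016 tool x ang 0.003 z 0.1198 F tool [-0.8  0.3  0.1] q [-0.63  0.72  0.62  1.59 -0.47  0.99 -1.41]
t 25.98 r 0.1609 ang(jig) -0.013 tool x ang 0.004 z 0.2181 F tool [-0.1 -0.6 -0.2] q [-0.65  0.63  0.67  1.46 -0.4   1.19 -1.47]
bar 2774 [0.4539706  0.14364871 0.06018894] [0.68255898 0.17326682 0.06943666] ang jig 0.014813599173883151
2113 (array([0.55545755, 0.09045284, 0.04602917]), array([0.58086432, 0.23016889, 0.05390738]))
```

View pics/s6.png

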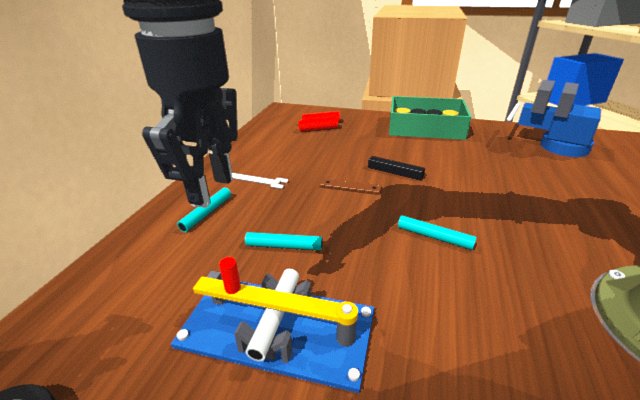

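The side view shows the bar shut over the tube against the keeper (handle at (230,275)), the tube in both Vs (275,310), and the gripper clear.

```bash
python3 -c "
from plant import env; print(env.close_job())"
```

```text
the job is handed in; nothing more can be done
None
```

The job is handed in at about 26 s of robot time: the tube lies in both V-blocks about 1 mm off centre, the gate bar is shut against its keeper post, and the gripper is clear; the hand-in returned no verdict.

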